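# Reset the peak hand and zero the dial of a bench load gauge

### The arm

A 6-joint arm with a two-finger parallel gripper is mounted at the origin on a cart in front of the work surface, level with it; the furniture and walls round the work are solid. World frame = base frame: x ahead of the robot, y to its left, z up, the work surface at z = 0. Lengths are in m, angles in degrees, forces in N, time in s.
With the tool pointing down it reaches from about 0.3 to 0.75 m from the base axis. Payload 8.5 kg.
Tool frame: the origin (TCP) lies at the very end of the fingers, on their centre line; the grasp point (between the pads) lies 19 mm behind it (env.grasp_offset is the distance from the TCP to the grasp point, in m); y points along the fingers, z is the direction in which the jaws open and shut, and the axes are right-handed (so a half turn about y gives the same grasp; the last joint's range is limited). The gripper opens to 85 mm and grips with 20 to 120 N. Pads are 22 mm wide; open, the fingers measure 114 mm over their backs; the gripper's body (76 mm by 85 mm) begins 54 mm behind the grasp point. The pads swing forward as they close: fully open they stand 13 mm farther back than shut.
Start: joints at [-82.122, 21.807, 74.336, -0, 83.858, -12.336], TCP at [0.19, -0.516, 0.231] pointing down, gripper open.
Joint ranges: [-178.18, 178.18], [-50.72, 133.34], [12.68, 142.11], [-81.47, 261.47], [9.98, 163.14], [-165.26, 165.26]. Speed limits (degrees/s): [136.94, 136.94, 180, 180, 180, 180].

### API

Orientations are given as a 3x3 rotation matrix whose columns are the frame's x, y, z axes.
In Python, from rig import env gives the robot as it stands. The module is installed in compiled form; this text tells all that it offers.
- The arm moves only by the shell command python3 -m pendant 'ROWS' [FORCE]. ROWS is JSON, a list of rows, each a list of 3 entries, a list of its own where there are three numbers: the shift along the world's x, y, z as a fraction of full scale, then the turn about the world's z as a fraction of full scale, then the opening, from 0 (shut) to 1 (fully open). A call has 1 to 12 rows; each row shifts and turns the commanded pose from where the row before left it; what a row does not reach is not made up. Full scale, the value 1, is 30 mm for a shift and 5 degrees for a turn. A row lasts 1/12 s, in which the tool goes at most 41.7 mm and 7.16 degrees, less where a joint would pass 70% of its speed; a pose out of reach is approached as far as the arm can. A call with a number of a shift or a turn outside -1 to 1 is refused whole. A call with a gripper value outside its range is refused whole. The fingers move at their own pace and stop on an object; FORCE is the grip in N (left out, the last holds). Time passes only in rows, so rows that do not move let the fingers close. It gives the time, the measured TCP pose, the force and the opening at its end, in the units of the state.
- env.observe(): the state, without advancing time (a new reading comes with each control period).
- env.get_image(name): name is "scene" or "top" or "wrist"; returns (picture, depth): 400x640x3 uint8, red, green, blue; 400x640 float32, m along the optical axis (not along the pixel's ray), 0 where there is no reading.
- env.camera_model(name): a dict with "camera_matrix" (3x3 intrinsics, pixels), "dist_coeffs" ([k1, k2, p1, p2, k3] as OpenCV has them; the pictures are not rectified), "R" (3x3) and "t" (3): a world point X has camera coordinates R X + t; the wrist camera has in their place "tool_from_camera" (4x4, takes a point from camera to tool coordinates, whose origin is the TCP and whose axes are the tool frame's). Camera axes: x right, y down, z forward; pixel columns grow to the right and rows downward; lengths in m; the calibration is good to about 2 mm. A picture is of the moment at which its call begins: read the wrist's pose just before it. camera_model takes no time and is no camera call.
- env.close_job(): hands the job in, once; it reports no verdict.
The state is a dict: "time_s": time; "q": joint angles; "qvel": joint speeds; "joint_efforts": joint torques, N m; "position": TCP position; "tool_rot": TCP orientation; "ft_force": force on the tool from outside, world axes, zero at the start; "wrist_torque": the same for the moment, N m; "grip_width": finger opening in m.
Only numpy, scipy, OpenCV 4.12 (cv2) and the standard library are available. Lean on these libraries where they do the work, as an engineer would, in place of code of your own. Each camera call takes 0.05 s, during which the arm holds its last target.

### The job

Make the bench load gauge ready for its next reading: press in the little fluted reset knob in the middle of the glass and wind it anticlockwise, in as many strokes as it takes, until the round-eyed peak hand is fully home against its zero stop over the thin pointer, and let the knob go. Also turn the knurled bezel so that the bold wedge-shaped zero mark of the dial stands under the thin pointer, and leave the things standing round the gauge as they are.

Things in the scene. Friction and masses are not known exactly. Their poses are not given: they have to be found in the camera images.
- load_gauge: Grey cast base 156 x 100 x 15 mm on rubber feet, heavy, does not shift; origin under its centre on the table. Its own -x is the front (the dial leans that way), +x the back, where a steel load cell 58 mm wide and 56 mm high stands.
- dial_centre (a point): Centre of the dial face, 30 mm in front of the base's centre and 74 mm above the table. z = out of the face, the axis of knob, hands and bezel (leans 0.42 rad from vertical towards the front); x = up the face (12 o'clock); y = left. Anticlockwise, seen facing the dial, is positive about z. Flat glass 8 mm above the face; dark case 60 mm across behind it.
- pointer_mark (a point): Point on the dial under the end of the thin black live pointer: 24 mm from dial_centre at 9 o'clock (+y), fixed to the case.
- peak_tip (a point): Outer end of the dark steel peak hand (short stem with an open round eye) under the glass, 24 mm from the centre. It starts clockwise of the pointer, a third to two thirds of a turn; home, against its stop, it coincides with pointer_mark. It stays where it is left; only the pressed reset knob moves it.
- zero_mark (a point): Bold black wedge on the dial, pointing inwards, 24 mm from the centre; turns with the bezel. The dial has 40 divisions, 3.8 mm each at this radius. It starts up to about a fifth of a turn anticlockwise of the pointer.
- knob_top (a point): Centre of the top of the black fluted reset knob, 20 mm across, 22 mm high, 39 mm above the face when out; underside 6 mm clear of the bezel. A spring holds it out (2 N). Pressed in 4 mm, its rubber clutch bites on the peak hand's hub (force jumps to 8 N) and turns it along; it bottoms at 7 mm (12 N). When out it spins free of the hand. At the stop the clutch slips (0.04 Nm), harmless.
- seating_die: Bystander: upright threaded steel die, 33 mm across and 56 mm high; origin under its centre.
- wax_tin: Bystander: flat round white tin, 60 mm across and 19 mm high; origin under its centre.
- bit_box: Bystander: small blue box 22 x 30 x 22 mm; origin under its centre.
- bezel: Knurled steel bezel, a ring 67 mm across, reaching from 3 mm behind the dial face to 11 mm in front of it; origin at dial_centre, z out of the face, x towards the zero mark. It carries the glass and the white printed dial, turns either way, stiffly (0.06 Nm), and stays where it is left.
Not all that is in view belongs to the job. Leave any yellow look-alike of the load_gauge alone.

How it is judged (in metres and radians):
At the end, for the whole second after the job is handed in: The peak hand is home at its zero stop (its tip within 2 mm of the pointer mark), the dial's zero mark is under the pointer (within 2.2 mm, about half a division), and the reset knob has sprung back out (distance between peak_tip and pointer_mark below 0.002 m and distance between zero_mark and pointer_mark below 0.0022 m and z of knob_top in the frame of dial_centre above 0.037 m); the robot touches nothing.
It fails at once if a bystander (die, tin or bit box) is shifted by more than 15 mm (distance of any of seating_die, wax_tin, bit_box from where it was at the start of the episode above 0.015 m).
It also fails if it takes over 64 s, if anything falls off the work surface, if the arm or the gripper's body presses on something with over 40 N, if the wrist force passes 120 N, or if a joint passes its speed limit or range.

## Working session

There is one attempt and no reset: what is moved stays moved. The work goes in short steps, Python scripts to look and compute and a shell command to move; the robot and the scene stay as the last step left them, time stands still between calls to the robot, and variables do not carry over. Pictures are saved under pics/ and viewed, and the job is handed in when it is done.

```bash
mkdir -p pics; ls; python3 - <<'E'
from rig import env
import cv2,numpy as np
s=env.observe()
for k,v in s.items(): print(k,np.round(v,3).tolist())
print(env.grasp_offset)
for n in ["scene","top","wrist"]:
    p,d=env.get_image(n); cv2.imwrite(f"pics/{n}0.png",p[:,:,::-1]); np.savez(f"{n}0.npz",p=p,d=d)
    m=env.camera_model(n); print(n,{k:np.round(v,4).tolist() for k,v in m.items()})
E
```

```text
pics
time_s 0.0
q [-82.123, 21.841, 74.384, -0.0, 83.857, -12.333]
qvel [0.045, -0.004, -0.008, -0.007, -0.035, 0.017]
joint_efforts [0.002, -44.846, -23.127, -0.0, 0.005, -0.0]
position [0.19, -0.516, 0.231]
tool_rot [[-0.938, -0.0, 0.345], [-0.345, 0.001, -0.938], [-0.0, -1.0, -0.001]]
ft_force [0.116, 0.97, -0.402]
wrist_torque [0.006, 0.013, 0.018]
grip_width 0.086
0.0187
scene {'camera_matrix': [[437.4991, 0.0, 320.26], [0.0, 437.4991, 194.8729], [0.0, 0.0, 1.0]], 'dist_coeffs': [0.0186, 0.0, 0.0, 0.0, 0.0], 'R': [[-0.7703, -0.6377, -0.0018], [-0.489, 0.5924, -0.6403], [0.4094, -0.4923, -0.7681]], 't': [0.3868, 0.3355, 0.706]}
top {'camera_matrix': [[471.3583, 0.0, 320.1198], [0.0, 471.3583, 199.5914], [0.0, 0.0, 1.0]], 'dist_coeffs': [-0.1144, 0.0, 0.0, 0.0, 0.0], 'R': [[0.0026, -1.0, -0.008], [-0.9848, -0.0012, -0.1735], [0.1735, 0.0083, -0.9848]], 't': [-0.0348, 0.544, 0.8712]}
wrist {'camera_matrix': [[358.1769, 0.0, 325.1934], [0.0, 358.1769, 198.7651], [0.0, 0.0, 1.0]], 'dist_coeffs': [0.0004, 0.0, 0.0, 0.0, 0.0], 'tool_from_camera': [[0.0006, 0.9606, 0.2778, -0.0704], [-0.001, -0.2778, 0.9606, -0.1424], [1.0, -0.0009, 0.0007, 0.0018], [0.0, 0.0, 0.0, 1.0]]}
```

View pics/scene0.png

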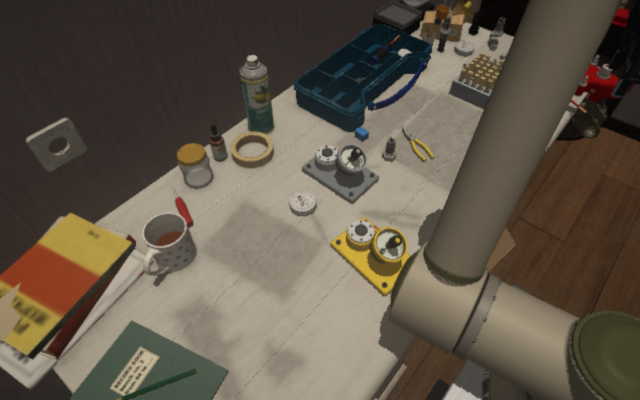

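View pics/top0.png

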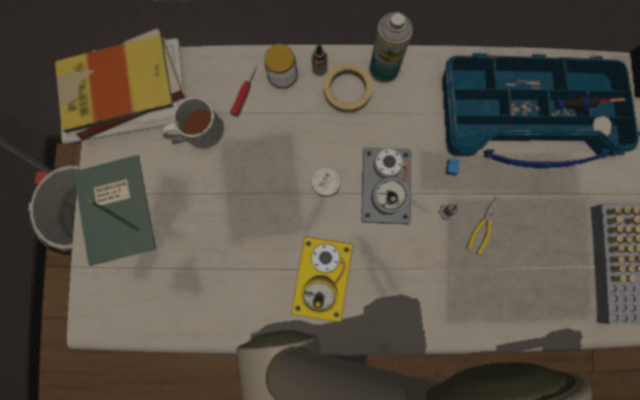

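View pics/wrist0.png

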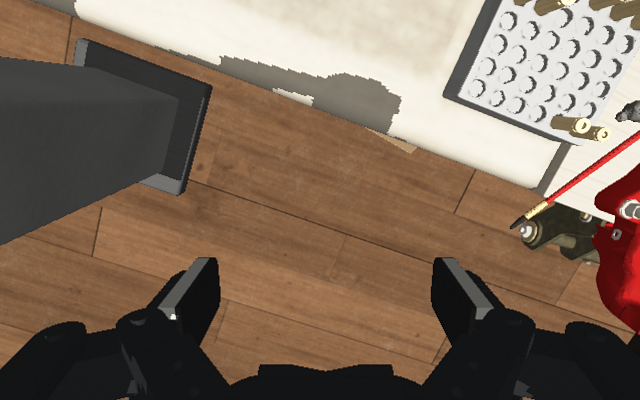

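The grey gauge is at top px (387,186) with its dial towards the robot. The tin is at (326,182), the die at (449,210) and the bit box at (453,167). Next I'll measure them.

```bash
cat > h.py <<'E'
import numpy as np,cv2
from rig import env
def bp(m,d,R,t,u,v,dep=None):
    K=np.array(m["camera_matrix"]);D=np.array(m["dist_coeffs"])
    n=cv2.undistortPoints(np.array([[[u,v]]],float),K,D)[0,0]
    z=dep if dep else d[int(round(v)),int(round(u))]
    return R.T@(np.array([n[0]*z,n[1]*z,z])-t)
def cloud(m,d,R,t):
    h,w=d.shape;uu,vv=np.meshgrid(np.arange(w),np.arange(h))
    K=np.array(m["camera_matrix"]);D=np.array(m["dist_coeffs"])
    n=cv2.undistortPoints(np.stack([uu,vv],-1).reshape(-1,1,2).astype(float),K,D).reshape(h,w,2)
    c=np.dstack([n*d[...,None],d]); return (c-t)@R
def wristRt(s,m):
    T=np.array(m["tool_from_camera"]);W=np.eye(4);W[:3,:3]=s["tool_rot"];W[:3,3]=s["position"]
    C=np.linalg.inv(W@T); return C[:3,:3],C[:3,3]
E
python3 - <<'E'
from h import *
for n in ["top","scene"]:
    z=np.load(n+"0.npz");p,d=z["p"],z["d"];m=env.camera_model(n);R,t=np.array(m["R"]),np.array(m["t"])
    P=cloud(m,d,R,t)
    if n=="top":
        for nm,u,v in [("tin",326,182),("die",449,210),("box",453,167),("cell",389,162),("dial",390,196),("c1",364,150),("c2",410,150),("c3",410,221),("c4",364,221)]:
            print(nm,P[v,u].round(3))
        img=p[120:250,290:480]; cv2.imwrite("pics/topz.png",cv2.resize(img[:,:,::-1],None,fx=4,fy=4,interpolation=cv2.INTER_CUBIC))
    else:
        img=p[120:220,280:440]; cv2.imwrite("pics/scz.png",cv2.resize(img[:,:,::-1],None,fx=5,fy=5,interpolation=cv2.INTER_CUBIC))
    # knob: highest points near gauge
    M=(P[...,2]>0.095)&(P[...,2]<.14)&(d>0)&(abs(P[...,0]-.6)<.2)&(abs(P[...,1]+.18)<.1)
    print(n,M.sum(),P[M].mean(0).round(4),P[M].min(0).round(3),P[M].max(0).round(3)) if M.sum() else 0
    # base mask: z 10..20mm
    B=(P[...,2]>0.010)&(P[...,2]<.02)&(d>0)&(abs(P[...,0]-.58)<.2)&(abs(P[...,1]+.18)<.075)
    if B.sum():
        r=cv2.minAreaRect(P[B][:,:2].astype(np.float32));print(n,"base",r, B.sum())
E
```

```text
tin [ 0.584 -0.045  0.023]
die [ 0.522 -0.283  0.057]
box [ 0.616 -0.305  0.023]
cell [ 0.617 -0.168  0.058]
dial [ 0.539 -0.161  0.112]
c1 [ 0.653 -0.124  0.016]
c2 [ 0.654 -0.219  0.015]
c3 [ 0.507 -0.215  0.013]
c4 [ 0.506 -0.122  0.015]
top 163 [ 0.5496 -0.1652  0.105 ] [ 0.528 -0.19   0.095] [ 0.579 -0.142  0.116]
top base ((0.635194718837738, -0.16553570330142975), (0.2697201073169708, 0.1085282564163208), 2.7965424060821533) 1893
scene 98 [ 0.5418 -0.162   0.1048] [ 0.527 -0.179  0.095] [ 0.578 -0.154  0.112]
scene base ((0.6401658058166504, -0.162031352519989), (0.279418408870697, 0.10381350666284561), 0.8764122128486633) 1272
```

View pics/topz.png

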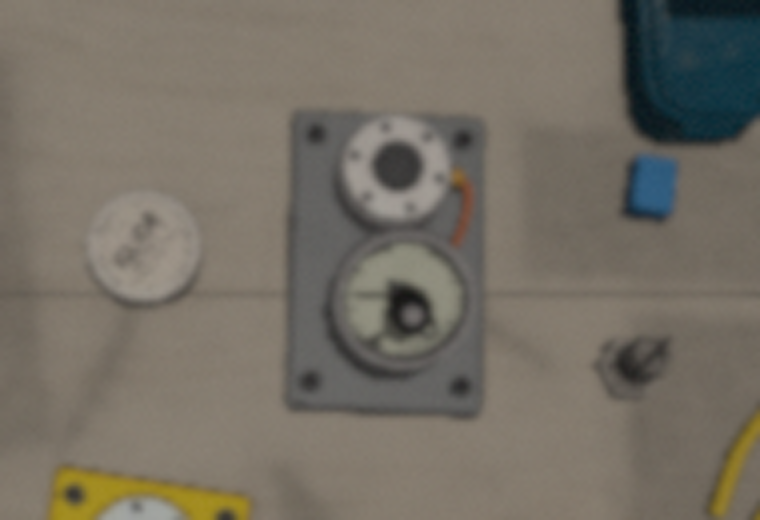

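View pics/scz.png

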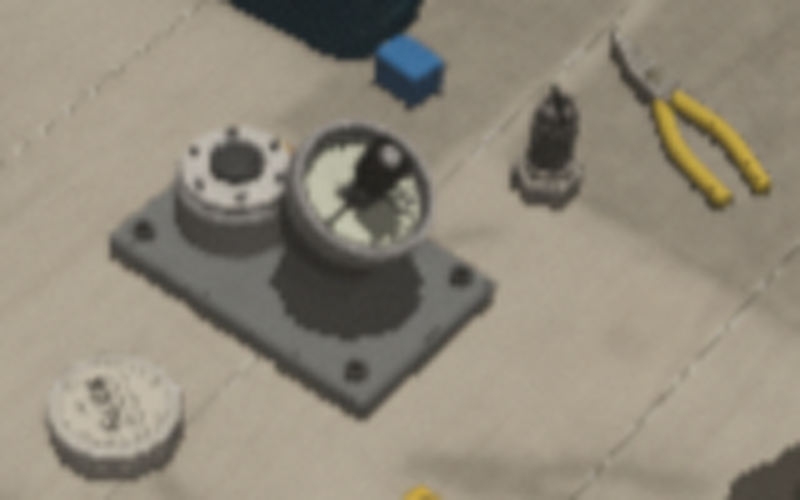

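```bash
python3 -m pendant '[[[0.38,0.36,0],1,1],[[0.38,0.36,0],1,1],[[0.38,0.36,0],1,1],[[0.38,0.36,0],1,1],[[0.38,0.36,0],1,1],[[0.38,0.36,0],1,1],[[0.38,0.36,0],1,1],[[0.38,0.36,0],1,1],[[0.38,0.36,0],1,1],[[0.38,0.36,0],1,1],[[0.38,0.36,0],1,1],[[0.38,0.36,0],1,1]]'
```

```text
time_s: 1.15
position: [0.3273, -0.3858, 0.2311]
tool_rot: [[-0.166, -0.0, 0.986], [-0.986, 0.001, -0.166], [-0.0, -1.0, -0.0]]
ft_force: [-1.4, 0.1, -0.2]
grip_width: 0.0851
```

```bash
python3 -m pendant '[[[0.38,0.36,0],1,1],[[0.38,0.36,0],1,1],[[0.38,0.36,0],1,1],[[0.38,0.36,0],1,1],[[0.38,0.36,0],1,1],[[0.38,0.36,0],1,1],[[0.38,0.36,0],1,1],[[0.38,0.36,0],1,1],[[0.38,0.36,0],1,1],[[0.38,0.36,0],1,1],[[0.38,0.36,0],1,1],[[0.38,0.36,0],1,1]]'
```

```text
time_s: 2.15
position: [0.4641, -0.2562, 0.2311]
tool_rot: [[0.771, -0.0, 0.637], [-0.637, 0.0, 0.771], [-0.001, -1.0, 0.0]]
ft_force: [0.3, -0.4, 0.2]
grip_width: 0.0856
```

```bash
python3 -m pendant '[[[0.38,0.36,-0.2],1,1],[[0.38,0.36,-0.2],1,1],[[0.38,0.36,-0.2],1,1],[[0.38,0.36,-0.2],1,1],[[0.38,0.36,-0.2],1,1],[[0.38,0.36,-0.2],1,1],[[0.38,0.36,-0.2],1,1],[[0.38,0.36,-0.2],1,1],[[0,0,0],0,1],[[0,0,0],0,1]]'; python3 - <<'E'
from h import *
s=env.observe();print(s["position"],s["tool_rot"],s["q"],s["ft_force"])
E
```

```text
time_s: 2.98
position: [0.5548, -0.1702, 0.1828]
tool_rot: [[1.0, -0.001, -0.003], [0.003, 0.0, 1.0], [-0.001, -1.0, 0.0]]
ft_force: [-0.1, 0.2, -1.0]
grip_width: 0.0854
[ 0.55476919 -0.17016409  0.18281963] [[ 9.99994765e-01 -1.15937042e-03 -3.02093395e-03]
 [ 3.02139815e-03  3.98847697e-04  9.99995356e-01]
 [-1.15816014e-03 -9.99999248e-01  4.02348529e-04]] [-2.87294534e+01  2.70184947e+01  7.40199856e+01 -1.21119066e-02
  7.90307542e+01 -1.18900242e+02] [-0.13170442  0.24391997 -1.03313741]
```

```bash
python3 - <<'E'
from h import *
s=env.observe();p,d=env.get_image("wrist");np.savez("w1.npz",p=p,d=d,pos=s["position"],rot=s["tool_rot"])
cv2.imwrite("pics/w1.png",p[:,:,::-1])
cv2.imwrite("pics/w1z.png",cv2.resize(p[100:300,220:430,::-1],None,fx=3,fy=3,interpolation=cv2.INTER_CUBIC))
E
```

```text
(no output)
```

View pics/w1.png

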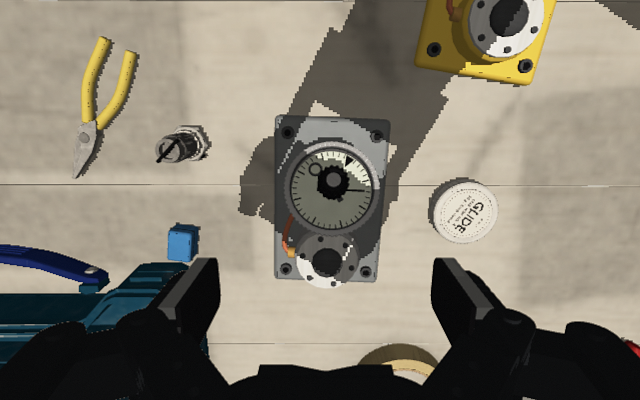

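View pics/w1z.png

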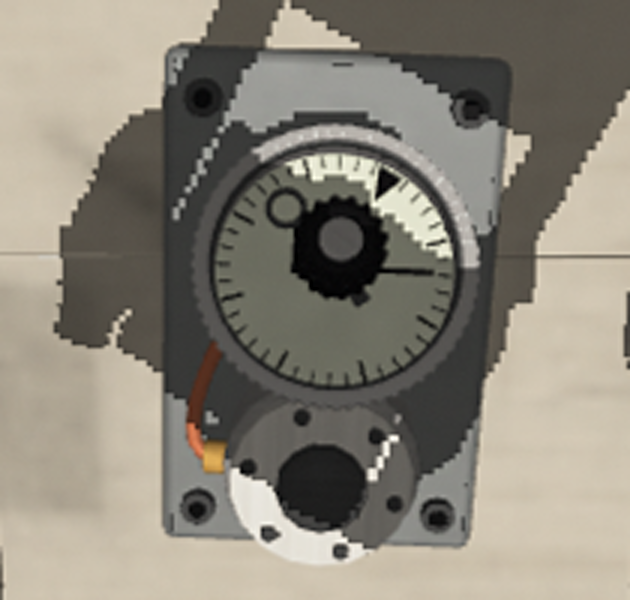

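```bash
cat >> h.py <<'E'
L=.42
def dialframe(cx,cy,yaw):
    c,s=np.cos(yaw),np.sin(yaw);Rz=np.array([[c,-s,0],[s,c,0],[0,0,1]])
    Rl=np.array([[np.cos(L),0,-np.sin(L)],[0,1,0],[np.sin(L),0,np.cos(L)]])
    return Rz@Rl, np.array([cx,cy,0])+Rz@np.array([-.03,0,.074]),Rz
def proj(m,R,t,X):
    return cv2.projectPoints(np.asarray(X,float).reshape(-1,3),cv2.Rodrigues(R)[0],t,np.array(m["camera_matrix"]),np.array(m["dist_coeffs"]))[0].reshape(-1,2)
def rect(p,m,R,t,Rd,o,z=0,half=.036,n=600):
    g=np.linspace(half,-half,n); Y,X=np.meshgrid(g,g) # right=-y, up=+x  (facing dial)
    W=o+(np.stack([X,Y,np.full_like(X,z)],-1).reshape(-1,3))@Rd.T
    uv=proj(m,R,t,W).reshape(n,n,2).astype(np.float32)
    return cv2.remap(p,uv[...,0],uv[...,1],cv2.INTER_CUBIC)
E
python3 - <<'E'
from h import *
from scipy.optimize import least_squares
z=np.load("w1.npz");p,d=z["p"],z["d"];m=env.camera_model("wrist");R,t=wristRt(dict(position=z["pos"],tool_rot=z["rot"]),m)
P=cloud(m,d,R,t)
G=P[100:300,220:430]
k=(G[...,2]>.1)&(G[...,2]<.13)
print("knobtop cloud",np.median(G[k],0),k.sum(), P[100+240//3,220+340//3])
# base corners fit via edges: mask top z .01-.02
B=(P[...,2]>.009)&(P[...,2]<.02)&(abs(P[...,1]+.17)<.07)&(abs(P[...,0]-.58)<.1)
q=P[B][:,:2].astype(np.float32);print(cv2.minAreaRect(q),np.median(P[B][:,2]))
print("table",np.median(P[150:200,520:600,2]))
r=cv2.minAreaRect(q);
cx,cy=r[0];
yaw=np.deg2rad(-1.5)
Rd,o,Rz=dialframe(cx,cy,yaw)
img=cv2.resize(p[100:300,220:430,::-1],None,fx=3,fy=3,interpolation=cv2.INTER_CUBIC)
def dr(X,col):
    a=((proj(m,R,t,X)-[220,100]+.5)*3-.5); cv2.polylines(img,[np.round(a).astype(int).reshape(-1,1,2)],True,col,1)
th=np.linspace(0,2*np.pi,80)
ci=lambda rr,zz:o+np.stack([rr*np.cos(th),rr*np.sin(th),0*th+zz],1)@Rd.T
dr(ci(.0335,.011),(0,0,255));dr(ci(.01,.039),(0,255,0));dr(ci(.024,0),(255,0,0))
dr(np.array([cx,cy,0])+np.array([[.078,.05,.015],[.078,-.05,.015],[-.078,-.05,.015],[-.078,.05,.015]])@Rz.T,(0,255,255))
cv2.imwrite("pics/ov1.png",img)
E
```

```text
knobtop cloud [ 0.53572366 -0.16739079  0.10918106] 801 [ 0.5349301  -0.16739123  0.10985897]
((0.579896867275238, -0.16878803074359894), (0.10003586113452911, 0.15541495382785797), 87.5499267578125) 0.014721557188051302
table -0.0003078239253015358
```

View pics/ov1.png

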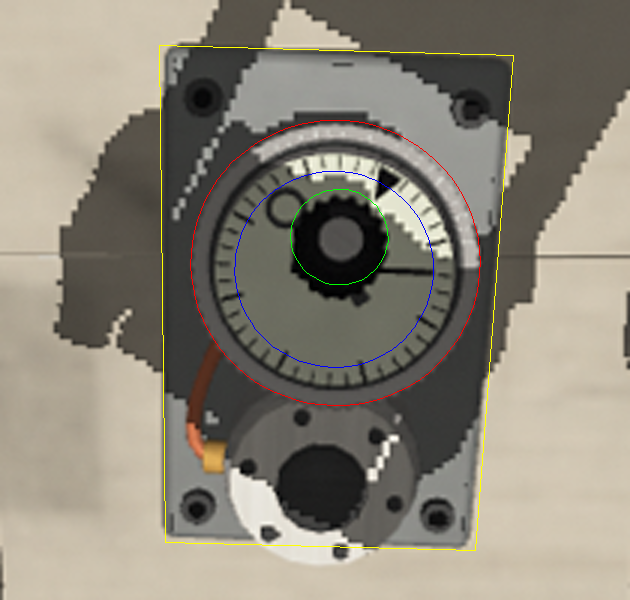

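```bash
python3 - <<'E'
from h import *
z=np.load("w1.npz");p,d=z["p"],z["d"];m=env.camera_model("wrist");T=np.array(m["tool_from_camera"])
P=cloud(m,d,np.eye(3),np.zeros(3)); Q=P@T[:3,:3].T+T[:3,3]
for (u,v) in [(205,262),(210,275),(200,270),(180,300),(212,300),(440,262),(445,270),(455,265),(470,290),(436,300)]: print(u,v,Q[v,u].round(4))
M=(d>0)&(Q[...,1]>-.04)&(Q[...,1]<.02)
print(M.sum(),Q[M].min(0),Q[M].max(0))
n=np.load("w1.npz")
Rr=rect(p,m,*wristRt(dict(position=z["pos"],tool_rot=z["rot"]),m),*dialframe(.5799,-.1688,np.deg2rad(-2.45))[:2])
cv2.imwrite("pics/r1.png",Rr[:,:,::-1])
E
```

```text
205 262 [-0.0107 -0.0214 -0.0466]
210 275 [-0.0066 -0.0236 -0.0444]
200 270 [-0.0106 -0.0274 -0.0464]
180 300 [-0.0109 -0.0472 -0.0457]
212 300 [ 0.0042 -0.0231 -0.0448]
440 262 [-0.0101 -0.0202  0.041 ]
445 270 [-0.0103 -0.0269  0.0408]
455 265 [-0.0106 -0.0235  0.0455]
470 290 [-0.0108 -0.0414  0.044 ]
436 300 [ 0.0059 -0.0205  0.0408]
4665 [-0.01148443 -0.03999707 -0.05867267] [ 0.01217663 -0.01232007  0.05480027]
```

View pics/r1.png

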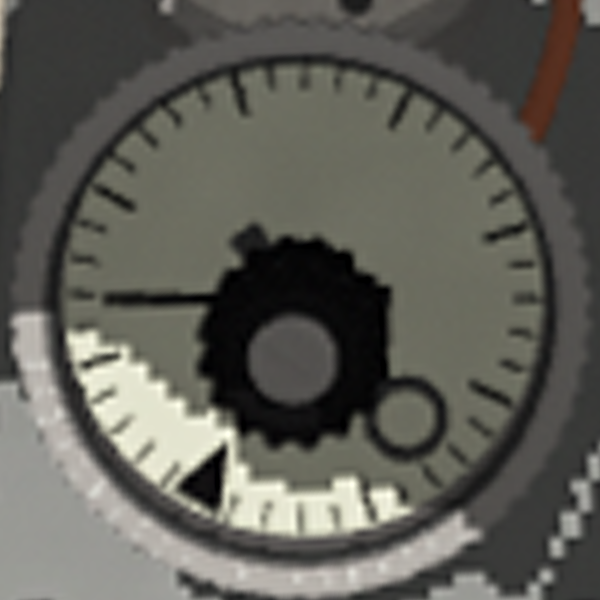

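Fit is good. In the rectified view, centre (300,300), the pointer is at (105,297). The wedge at (210,475) needs about 62.5° clockwise. The peak eye at (407,417) needs about 228° anticlockwise. I'll do the knob first.

```bash
python3 -m pendant '[[[-0.09,0.015,-0.15],-0.93,0.5],[[-0.09,0.015,-0.15],-0.93,0.5],[[-0.09,0.015,-0.15],-0.93,0.5],[[-0.09,0.015,-0.15],-0.93,0.5],[[-0.09,0.015,-0.15],-0.93,0.5],[[-0.09,0.015,-0.15],-0.93,0.5],[[-0.09,0.015,-0.15],-0.93,0.5],[[0,0,-0.88],0,0.5],[[0,0,-0.88],0,0.5],[[0,0,0],0,0.5]]' 30; python3 - <<'E'
from h import *
s=env.observe();p,d=env.get_image("wrist");print(s["position"],s["q"][5],s["ft_force"],s["grip_width"])
cv2.imwrite("pics/w2.png",p[:,:,::-1])
p,d=env.get_image("scene")
cv2.imwrite("pics/s2.png",cv2.resize(p[100:230,260:460,::-1],None,fx=4,fy=4,interpolation=cv2.INTER_CUBIC))
E
```

```text
time_s: 3.87
position: [0.5335, -0.1672, 0.0955]
tool_rot: [[0.843, -0.007, 0.537], [-0.537, 0.003, 0.843], [-0.007, -1.0, -0.001]]
ft_force: [-0.5, 0.2, -0.7]
grip_width: 0.0429
[ 0.53348068 -0.16715275  0.09547802] -87.02205208928216 [-0.47426486  0.24727802 -0.71687444] 0.04292998685256933
```

View pics/w2.png

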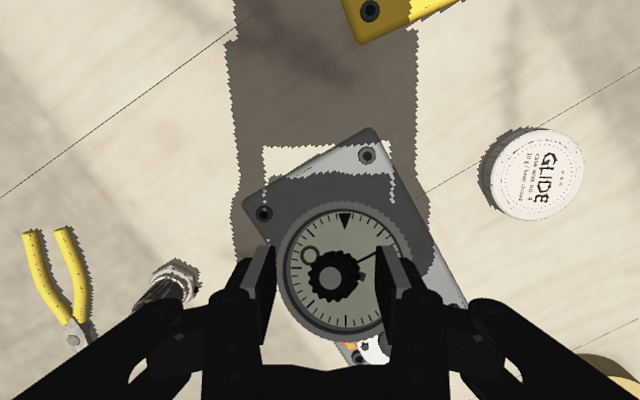

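View pics/s2.png

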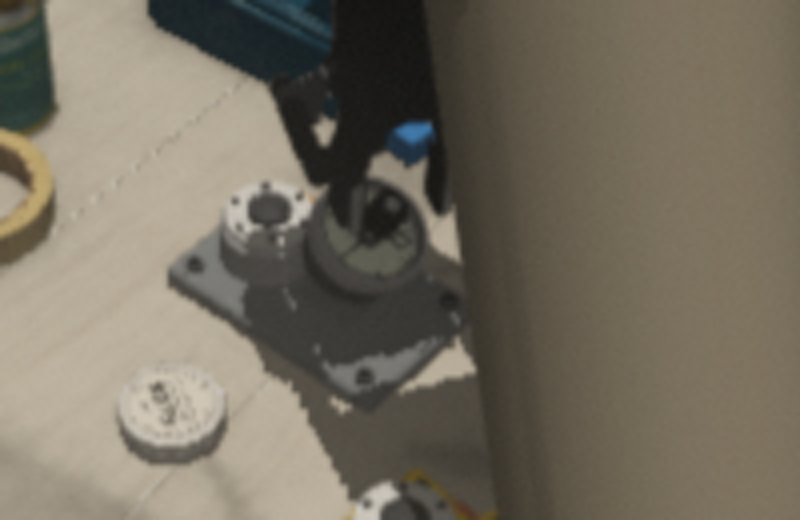

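```bash
python3 -m pendant '[[[0.08,0,0.05],0,0.5],[[0,0,0],0,0],[[0,0,0],0,0],[[0,0,0],0,0],[[0,0,0],0,0]]' 30
```

```text
time_s: 4.38
position: [0.5393, -0.1674, 0.1016]
tool_rot: [[0.845, 0.003, 0.535], [-0.535, -0.001, 0.845], [0.003, -1.0, 0.001]]
ft_force: [4.5, 2.0, 4.0]
grip_width: 0.0183
```

```bash
python3 -m pendant '[[[0.04,0,-0.11],0,0],[[0.04,0,-0.11],0,0],[[0,0,0],0,0]]' 30; python3 -m pendant '[[[0,0,0],0.5,0],[[0,0,0],1,0],[[0,0,0],0.5,0],[[0,0,0],0,0]]'
```

```text
time_s: 4.63
position: [0.5419, -0.1676, 0.0956]
tool_rot: [[0.845, 0.003, 0.535], [-0.535, -0.001, 0.845], [0.004, -1.0, 0.001]]
ft_force: [1.6, 3.9, 12.8]
grip_width: 0.0183
time_s: 4.97
position: [0.5423, -0.1672, 0.0955]
tool_rot: [[0.926, 0.005, 0.378], [-0.378, -0.001, 0.926], [0.005, -1.0, 0.001]]
ft_force: [4.5, 5.3, 12.9]
grip_width: 0.0184
```

```bash
python3 -m pendant '[[[0,0,0],1,0],[[0,0,0],1,0],[[0,0,0],1,0],[[0,0,0],1,0],[[0,0,0],1,0],[[0,0,0],1,0],[[0,0,0],1,0],[[0,0,0],1,0],[[0,0,0],1,0],[[0,0,0],1,0],[[0,0,0],0,0]]'; python3 - <<'E'
from h import *
s=env.observe();p,d=env.get_image("wrist");print(s["q"][5],s["wrist_torque"])
cv2.imwrite("pics/w3.png",p[:,:,::-1])
m=env.camera_model("wrist")
Rr=rect(p,m,*wristRt(s,m),*dialframe(.5799,-.1688,np.deg2rad(-2.45))[:2],n=400)
cv2.imwrite("pics/r3.png",Rr[:,:,::-1])
E
```

```text
time_s: 5.88
position: [0.5425, -0.1652, 0.0952]
tool_rot: [[0.884, 0.005, -0.468], [0.468, 0.002, 0.884], [0.006, -1.0, -0.0]]
ft_force: [6.7, 15.2, 12.2]
grip_width: 0.0186
-147.0687773897744 [ 1.93453774 -1.51512285 -0.37439675]
```

View pics/r3.png

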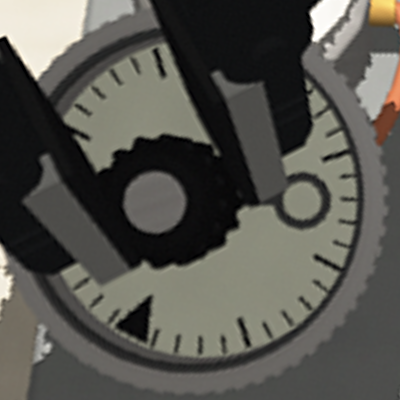

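View pics/w3.png

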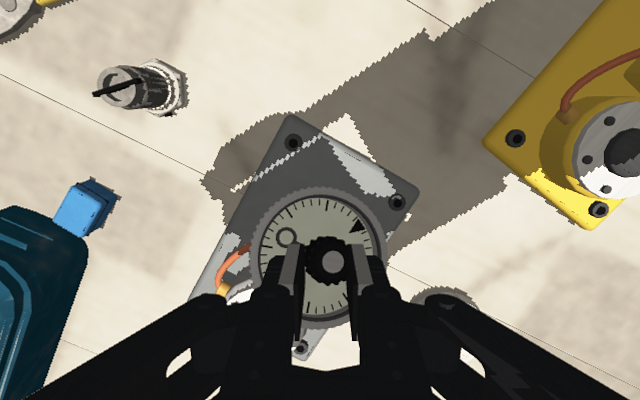

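```bash
python3 -m pendant '[[[0,0,0],0,0.45],[[0,0,0],0,0.45],[[-0.03,-0.02,0.05],-1,0.45],[[-0.03,-0.02,0.05],-1,0.45],[[-0.03,-0.02,0.05],-1,0.45],[[-0.03,0,0.05],-1,0.45],[[0,0,0],-1,0.45],[[0,0,0],-1,0.45],[[0,0,0],-1,0.45],[[0,0,0],-1,0.45],[[0,0,0],-1,0.45],[[0,0,0],-1,0.45]]';python3 -m pendant '[[[0,0,0],-1,0.45],[[0,0,0],-1,0.45],[[0,0,0],-1,0.45],[[0,0,0],0,0.45]]'
```

```text
time_s: 6.93
position: [0.5366, -0.1695, 0.0993]
tool_rot: [[0.923, -0.002, 0.384], [-0.384, -0.0, 0.923], [-0.002, -1.0, -0.001]]
ft_force: [-0.8, 0.4, 0.2]
grip_width: 0.0383
time_s: 7.27
position: [0.5366, -0.1695, 0.0993]
tool_rot: [[0.793, -0.002, 0.609], [-0.609, 0.0, 0.793], [-0.001, -1.0, -0.001]]
ft_force: [0.0, -0.6, -0.5]
grip_width: 0.0386
```

```bash
python3 -m pendant '[[[0,0.08,0],0,0],[[0,0,0],0,0],[[0,0,0],0,0],[[0,0,0],0,0],[[0.045,0,-0.1],0,0],[[0.045,0,-0.1],0,0],[[0,0,0],0,0]]' 35;python3 -m pendant '[[[0,0,0],0.6,0],[[0,0,0],1,0],[[0,0,0],1,0],[[0,0,0],1,0],[[0,0,0],1,0],[[0,0,0],1,0],[[0,0,0],1,0],[[0,0,0],1,0],[[0,0,0],1,0],[[0,0,0],1,0],[[0,0,0],1,0],[[0,0,0],1,0]]';python3 -m pendant '[[[0,0,0],1,0],[[0,0,0],0.4,0],[[0,0,0],0,0]]'; python3 - <<'E'
from h import *
s=env.observe();p,d=env.get_image("wrist");print(s["q"][5],s["wrist_torque"])
m=env.camera_model("wrist")
Rr=rect(p,m,*wristRt(s,m),*dialframe(.5799,-.1688,np.deg2rad(-2.45))[:2],n=400)
cv2.imwrite("pics/r4.png",Rr[:,:,::-1])
E
```

```text
time_s: 7.85
position: [0.5399, -0.1662, 0.0942]
tool_rot: [[0.796, -0.0, 0.605], [-0.605, 0.001, 0.796], [-0.001, -1.0, 0.0]]
ft_force: [-1.9, 6.4, 8.6]
grip_width: 0.0187
time_s: 8.85
position: [0.5402, -0.1661, 0.0945]
tool_rot: [[0.934, 0.001, -0.358], [0.358, 0.001, 0.934], [0.001, -1.0, 0.0]]
ft_force: [1.3, 7.5, 5.8]
grip_width: 0.0184
time_s: 9.1
position: [0.5404, -0.1662, 0.0946]
tool_rot: [[0.884, 0.002, -0.467], [0.467, 0.0, 0.884], [0.002, -1.0, -0.001]]
ft_force: [1.2, 7.7, 6.6]
grip_width: 0.0182
-146.97726236148503 [ 0.65203385 -0.51308336 -0.36214412]
```

View pics/r4.png

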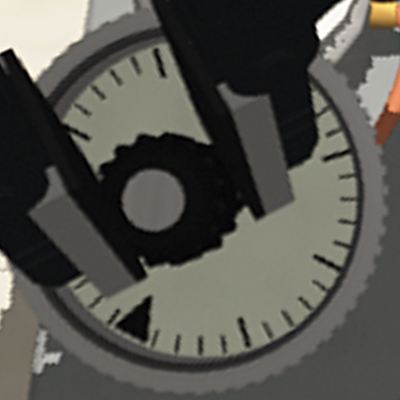

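```bash
python3 -m pendant '[[[0,0,0],0,0.45],[[0,0,0],0,0.45],[[-0.03,0,0.04],-1,0.45],[[-0.03,0,0.04],-1,0.45],[[-0.03,0,0.04],-1,0.45],[[0,0,0.04],-1,0.45],[[0,0,0],-1,0.45],[[0,0,0],-1,0.45],[[0,0,0],-1,0.45],[[0,0,0],-1,0.45],[[0,0,0],-1,0.45],[[0,0,0],-1,0.45]]';python3 -m pendant '[[[0,0,0],-1,0.45],[[0,0,0],-1,0.45],[[0,0,0],-1,0.45],[[0,0,0],0,0.45]]'; python3 - <<'E'
from h import *
s=env.observe();p,d=env.get_image("wrist");print(s["q"][5],s["wrist_torque"])
m=env.camera_model("wrist")
Rr=rect(p,m,*wristRt(s,m),*dialframe(.5799,-.1688,np.deg2rad(-2.45))[:2],n=400)
cv2.imwrite("pics/r5.png",Rr[:,:,::-1])
E
```

```text
time_s: 10.15
position: [0.537, -0.1673, 0.0985]
tool_rot: [[0.924, -0.0, 0.384], [-0.384, -0.001, 0.924], [-0.0, -1.0, -0.001]]
ft_force: [-0.4, -0.7, -0.8]
grip_width: 0.0384
time_s: 10.48
position: [0.537, -0.1672, 0.0985]
tool_rot: [[0.793, -0.0, 0.609], [-0.609, -0.001, 0.793], [0.0, -1.0, -0.001]]
ft_force: [0.9, 0.9, 0.4]
grip_width: 0.0386
-81.82698209474947 [ 0.01596402 -0.01534906 -0.01904086]
```

View pics/r5.png

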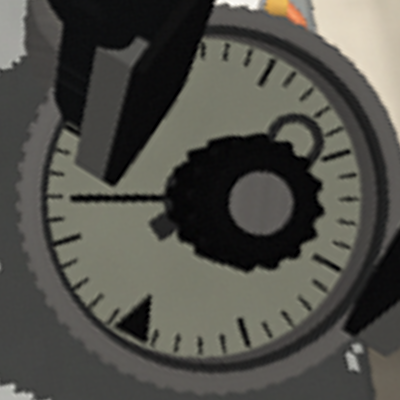

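```bash
python3 -m pendant '[[[0,0,0],0,0],[[0,0,0],0,0],[[0,0,0],0,0],[[0,0,0],0,0],[[0.05,0,-0.13],0,0],[[0.05,0,-0.13],0,0],[[0,0,0],0,0]]' 50;python3 -m pendant '[[[0,0,0],0.6,0],[[0,0,0],1,0],[[0,0,0],1,0],[[0,0,0],1,0],[[0,0,0],1,0],[[0,0,0],1,0]]'; python3 -m pendant '[[[0,0,-0.02],1,0],[[0,0,-0.02],1,0],[[0,0,0],1,0],[[0,0,0],1,0],[[0,0,0],1,0],[[0,0,0],1,0],[[0,0,0],1,0],[[0,0,0],0.4,0],[[0,0,0],0,0]]'
```

```text
time_s: 11.12
position: [0.5406, -0.1663, 0.0924]
tool_rot: [[0.796, 0.001, 0.605], [-0.605, -0.0, 0.796], [0.001, -1.0, 0.001]]
ft_force: [-2.1, 5.1, 12.8]
grip_width: 0.0179
time_s: 11.62
position: [0.5413, -0.1663, 0.0924]
tool_rot: [[0.988, 0.004, 0.156], [-0.156, -0.0, 0.988], [0.004, -1.0, 0.0]]
ft_force: [1.5, 5.3, 10.2]
grip_width: 0.0178
time_s: 12.37
position: [0.5422, -0.1661, 0.0916]
tool_rot: [[0.884, 0.006, -0.467], [0.467, -0.001, 0.884], [0.005, -1.0, -0.003]]
ft_force: [3.3, 10.2, 11.1]
grip_width: 0.0176
```

```bash
python3 -m pendant '[[[0,0,0],0,0.45],[[0,0,0],0,0.45],[[-0.04,0,0.06],-1,0.45],[[-0.04,0,0.06],-1,0.45],[[-0.04,0,0.06],-1,0.45],[[0,0,0.06],-1,0.45],[[0,0,0],-1,0.45],[[0,0,0],-1,0.45],[[0,0,0],-1,0.45],[[0,0,0],-1,0.45],[[0,0,0],-1,0.45],[[0,0,0],-1,0.45]]';python3 -m pendant '[[[0,0,0],-1,0.45],[[0,0,0],-1,0.45],[[0,0,0],-1,0.45],[[0,0,0],0,0.45]]'; python3 - <<'E'
from h import *
s=env.observe();p,d=env.get_image("wrist");print(s["q"][5],s["wrist_torque"])
m=env.camera_model("wrist")
Rr=rect(p,m,*wristRt(s,m),*dialframe(.5799,-.1688,np.deg2rad(-2.45))[:2],n=400)
cv2.imwrite("pics/r6.png",Rr[:,:,::-1])
E
```

```text
time_s: 13.37
position: [0.5363, -0.1672, 0.0966]
tool_rot: [[0.924, -0.001, 0.383], [-0.383, -0.0, 0.924], [-0.0, -1.0, -0.001]]
ft_force: [0.2, 0.3, 0.5]
grip_width: 0.0387
time_s: 13.7
position: [0.5363, -0.1672, 0.0966]
tool_rot: [[0.794, -0.001, 0.608], [-0.608, -0.0, 0.794], [-0.0, -1.0, -0.001]]
ft_force: [-0.3, -0.1, -0.5]
grip_width: 0.0388
-81.87076934158208 [ 0.02213115 -0.01540603 -0.00842923]
```

View pics/r6.png

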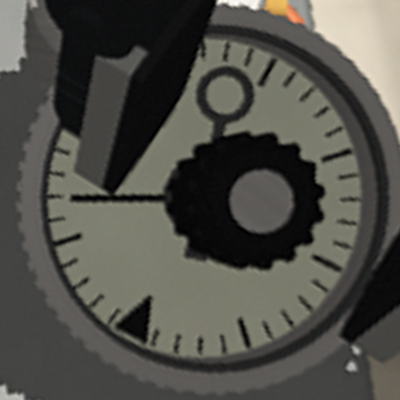

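```bash
python3 -m pendant '[[[0,0,0.05],0,0],[[0,0,0],0,0],[[0,0,0],0,0],[[0,0,0],0,0],[[0.05,0,-0.13],0,0],[[0.05,0,-0.13],0,0],[[0,0,0],0,0]]' 60;python3 -m pendant '[[[0,0,0],0.6,0],[[0,0,0],1,0],[[0,0,0],1,0],[[0,0,-0.02],1,0],[[0,0,-0.02],1,0],[[0,0,0],1,0]]'; python3 -m pendant '[[[0,0,-0.02],1,0],[[0,0,-0.02],1,0],[[0,0,0],1,0],[[0,0,0],1,0],[[0,0,0],1,0],[[0,0,0],1,0],[[0,0,0],1,0],[[0,0,0],0.4,0],[[0,0,0],0,0]]'
```

```text
time_s: 14.33
position: [0.5402, -0.1661, 0.0923]
tool_rot: [[0.797, 0.002, 0.604], [-0.604, 0.0, 0.797], [0.001, -1.0, 0.001]]
ft_force: [-1.2, 5.1, 12.0]
grip_width: 0.0177
time_s: 14.83
position: [0.5395, -0.1662, 0.0934]
tool_rot: [[0.988, 0.002, 0.155], [-0.155, -0.001, 0.988], [0.002, -1.0, -0.001]]
ft_force: [-11.3, 7.1, 34.1]
grip_width: 0.017
time_s: 15.58
position: [0.5404, -0.1673, 0.0923]
tool_rot: [[0.884, 0.005, -0.468], [0.468, -0.004, 0.884], [0.003, -1.0, -0.005]]
ft_force: [-8.9, 5.9, 30.4]
grip_width: 0.0166
```

```bash
python3 -m pendant '[[[0,0,0],0,0.45],[[0,0,0],0,0.45],[[-0.04,0,0.07],-1,0.45],[[-0.04,0,0.07],-1,0.45],[[-0.04,0,0.07],-1,0.45],[[0,0,0.07],-1,0.45],[[0,0,0],-1,0.45],[[0,0,0],-1,0.45],[[0,0,0],-1,0.45],[[0,0,0],-1,0.45],[[0,0,0],-1,0.45],[[0,0,0],-1,0.45]]';python3 -m pendant '[[[0,0,0],-1,0.45],[[0,0,0],-1,0.45],[[0,0,0],-1,0.45],[[0,0,0],0,0.45]]'; python3 - <<'E'
from h import *
s=env.observe();p,d=env.get_image("wrist");print(s["q"][5],s["wrist_torque"])
m=env.camera_model("wrist")
Rr=rect(p,m,*wristRt(s,m),*dialframe(.5799,-.1688,np.deg2rad(-2.45))[:2],n=400)
cv2.imwrite("pics/r7.png",Rr[:,:,::-1])
E
```

```text
time_s: 16.58
position: [0.5359, -0.167, 0.0963]
tool_rot: [[0.924, -0.0, 0.383], [-0.383, -0.0, 0.924], [-0.0, -1.0, -0.0]]
ft_force: [0.9, -0.5, 0.1]
grip_width: 0.0385
time_s: 16.92
position: [0.5359, -0.167, 0.0963]
tool_rot: [[0.794, -0.0, 0.608], [-0.608, -0.0, 0.794], [-0.0, -1.0, -0.0]]
ft_force: [-0.3, 0.0, 0.6]
grip_width: 0.0384
-81.9327253309305 [ 0.04554696 -0.02286341 -0.00922058]
```

View pics/r7.png

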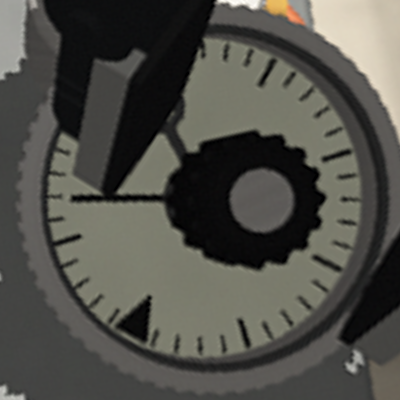

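```bash
python3 -m pendant '[[[0,0,0.06],0,0],[[0,0,0],0,0],[[0,0,0],0,0],[[0,0,0],0,0],[[0.06,0,-0.13],0,0],[[0.06,0,-0.13],0,0],[[0,0,0],0,0]]' 40;python3 -m pendant '[[[0,0,0],0.6,0],[[0,0,0],1,0],[[0,0,0],1,0],[[0,0,0],1,0],[[0,0,0],1,0],[[0,0,0],1,0]]'; python3 -m pendant '[[[0,0,-0.01],1,0],[[0,0,-0.01],1,0],[[0,0,0],1,0],[[0,0,0],1,0],[[0,0,0],1,0],[[0,0,0],1,0],[[0,0,0],1,0],[[0,0,0],0.4,0],[[0,0,0],0,0]]'
```

```text
time_s: 17.55
position: [0.5399, -0.1659, 0.0922]
tool_rot: [[0.797, 0.001, 0.604], [-0.604, 0.001, 0.797], [0.0, -1.0, 0.001]]
ft_force: [-2.9, 6.3, 12.3]
grip_width: 0.0186
time_s: 18.05
position: [0.5406, -0.166, 0.0922]
tool_rot: [[0.988, 0.003, 0.156], [-0.156, 0.001, 0.988], [0.003, -1.0, 0.001]]
ft_force: [0.6, 5.0, 9.9]
grip_width: 0.0181
time_s: 18.8
position: [0.5404, -0.1659, 0.0916]
tool_rot: [[0.884, 0.003, -0.468], [0.468, 0.001, 0.884], [0.003, -1.0, -0.001]]
ft_force: [-0.1, 7.6, 11.4]
grip_width: 0.0179
```

```bash
python3 -m pendant '[[[0,0,0],0,0.45],[[0,0,0],0,0.45],[[-0.04,0,0.06],-1,0.45],[[-0.04,0,0.06],-1,0.45],[[-0.04,0,0.06],-1,0.45],[[0,0,0.06],-1,0.45],[[0,0,0],-1,0.45],[[0,0,0],-1,0.45],[[0,0,0],-1,0.45],[[0,0,0],-1,0.45],[[0,0,0],-1,0.45],[[0,0,0],-1,0.45]]';python3 -m pendant '[[[0,0,0],-1,0.45],[[0,0,0],-1,0.45],[[0,0,0],-1,0.45],[[0,0,0],0,0.45]]'; python3 - <<'E'
from h import *
s=env.observe();p,d=env.get_image("wrist");print(s["q"][5],s["wrist_torque"])
m=env.camera_model("wrist")
Rr=rect(p,m,*wristRt(s,m),*dialframe(.5799,-.1688,np.deg2rad(-2.45))[:2],n=400)
cv2.imwrite("pics/r8.png",Rr[:,:,::-1])
E
```

```text
time_s: 19.8
position: [0.5359, -0.167, 0.097]
tool_rot: [[0.924, -0.0, 0.383], [-0.383, -0.0, 0.924], [-0.0, -1.0, -0.0]]
ft_force: [-1.2, 0.7, -0.4]
grip_width: 0.0389
time_s: 20.13
position: [0.5359, -0.167, 0.0971]
tool_rot: [[0.794, -0.0, 0.608], [-0.608, -0.0, 0.794], [-0.0, -1.0, -0.0]]
ft_force: [0.4, 0.4, 0.5]
grip_width: 0.0383
-81.92806352979458 [-0.02699896 -0.07440573  0.02024626]
```

View pics/r8.png

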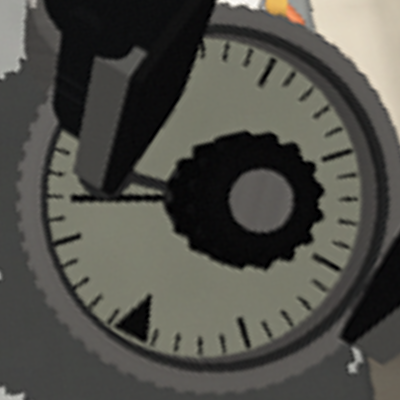

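```bash
python3 -m pendant '[[[0,0,0.05],0,0],[[0,0,0],0,0],[[0,0,0],0,0],[[0,0,0],0,0],[[0.06,0,-0.13],0,0],[[0.06,0,-0.13],0,0],[[0,0,0],0,0]]' 40;python3 -m pendant '[[[0,0,0],0.6,0],[[0,0,0],1,0],[[0,0,0],1,0],[[0,0,0],1,0],[[0,0,0],1,0],[[0,0,0],1,0]]'; python3 -m pendant '[[[0,0,-0.02],1,0],[[0,0,-0.01],1,0],[[0,0,0],1,0],[[0,0,0],1,0],[[0,0,0],1,0],[[0,0,0],1,0],[[0,0,0],1,0],[[0,0,0],0.4,0],[[0,0,0],0,0]]'
```

```text
time_s: 20.77
position: [0.5399, -0.1659, 0.0925]
tool_rot: [[0.797, 0.001, 0.604], [-0.604, 0.001, 0.797], [0.0, -1.0, 0.001]]
ft_force: [-3.5, 6.1, 13.7]
grip_width: 0.0184
time_s: 21.27
position: [0.5406, -0.166, 0.0925]
tool_rot: [[0.988, 0.004, 0.156], [-0.156, 0.001, 0.988], [0.003, -1.0, 0.001]]
ft_force: [-0.0, 5.6, 11.2]
grip_width: 0.018
time_s: 22.02
position: [0.5404, -0.1657, 0.0916]
tool_rot: [[0.884, 0.003, -0.468], [0.468, 0.001, 0.884], [0.003, -1.0, -0.001]]
ft_force: [-0.3, 8.3, 12.1]
grip_width: 0.018
```

```bash
python3 -m pendant '[[[0,0,0],0,0.45],[[0,0,0],0,0.45],[[0,0,0.6],-0.5,0.7],[[0.08,-0.03,0.6],-1,1],[[0.08,-0.02,0.6],-1,1],[[0.08,0,0],0,1],[[0.05,0,0],0,1],[[0,0,0],0,1]]'; python3 - <<'E'
from h import *
s=env.observe();p,d=env.get_image("wrist");print(s["q"][5],s["position"])
m=env.camera_model("wrist")
cv2.imwrite("pics/w9.png",p[:,:,::-1])
Rr=rect(p,m,*wristRt(s,m),*dialframe(.5799,-.1688,np.deg2rad(-2.45))[:2],n=600)
cv2.imwrite("pics/r9.png",Rr[:,:,::-1])
E
```

```text
time_s: 22.68
position: [0.548, -0.1682, 0.143]
tool_rot: [[0.965, -0.001, -0.264], [0.264, 0.001, 0.965], [-0.001, -1.0, 0.001]]
ft_force: [0.2, 0.1, 0.3]
grip_width: 0.0857
-134.17825892953974 [ 0.54802998 -0.1681855   0.14301773]
```

View pics/r9.png

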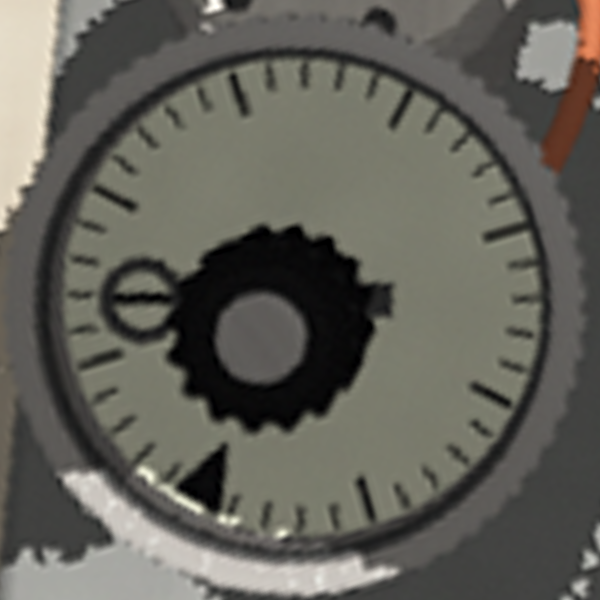

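The eye now sits centred on the pointer at (140,298), so the peak hand is home. The wedge is still about 62.5° off. The bezel is next.

```bash
python3 -m pendant '[[[0,0.02,-0.9],0,1],[[0,0,-0.9],0,1],[[0,0,-0.9],0,1],[[0,0,-0.08],0,1],[[0,0,0],0,1],[[0,0,0],0,0],[[0,0,0],0,0],[[0,0,0],0,0]]' 60; python3 -m pendant '[[[0,0,0],-0.5,0],[[0,0,0],-1,0]]'
```

```text
time_s: 23.4
position: [0.5481, -0.166, 0.0627]
tool_rot: [[0.965, 0.0, -0.262], [0.262, 0.002, 0.965], [0.001, -1.0, 0.002]]
ft_force: [-4.1, 9.2, 8.5]
grip_width: 0.0648
time_s: 23.57
position: [0.548, -0.1657, 0.0627]
tool_rot: [[0.991, 0.0, -0.133], [0.133, 0.003, 0.991], [0.001, -1.0, 0.003]]
ft_force: [-1.2, 6.6, 8.4]
grip_width: 0.0646
```

```bash
python3 -m pendant '[[[0,0,0],-1,0],[[0,0,0],-1,0],[[0,0,0],-1,0],[[0,0,0],-1,0],[[0,0,0],-1,0],[[0,0,0],-0.5,0],[[0,0,0],0,0]]'; python3 - <<'E'
from h import *
s=env.observe();p,d=env.get_image("wrist");print(s["q"][5],s["position"],s["wrist_torque"])
m=env.camera_model("wrist")
Rr=rect(p,m,*wristRt(s,m),*dialframe(.5799,-.1688,np.deg2rad(-2.45))[:2],n=600)
cv2.imwrite("pics/r10.png",Rr[:,:,::-1])
E
```

```text
time_s: 24.15
position: [0.5491, -0.1659, 0.0616]
tool_rot: [[0.94, 0.003, 0.341], [-0.341, 0.003, 0.94], [0.001, -1.0, 0.004]]
ft_force: [4.4, 5.6, -5.0]
grip_width: 0.0643
-98.96271733433288 [ 0.54911292 -0.16593864  0.06159376] [ 3.05393529 -1.38850451  0.93528078]
```

View pics/r10.png

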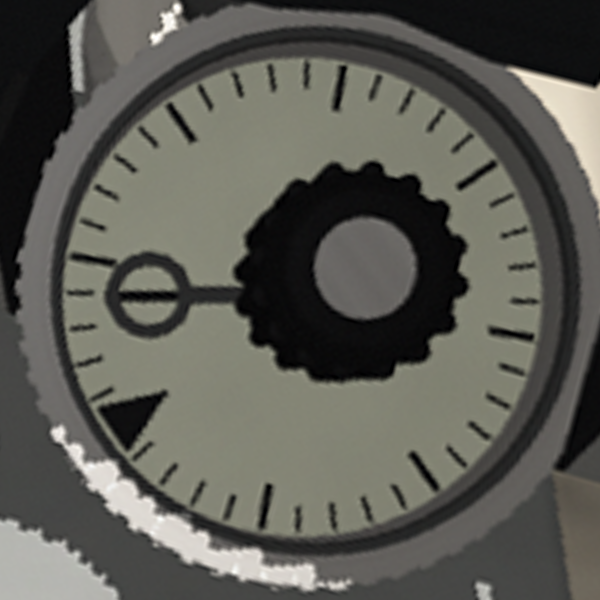

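```bash
python3 -m pendant '[[[0,0,0],0,1],[[0,0,0],0,1],[[0,-0.01,0],1,1],[[0,-0.01,0],1,1],[[0,-0.01,0],1,1],[[0,-0.01,0],1,1],[[0,0,0],1,1],[[0,0,0],1,1],[[0,0,0],1,1],[[0,0,0],1,1],[[0,0,0],0,1]]'; python3 -m pendant '[[[0,0,0],0,0],[[0,0,0],0,0],[[0,0,0],0,0],[[0,0,0],-0.5,0],[[0,0,0],-1,0],[[0,0,0],-1,0],[[0,0,0],-1,0],[[0,0,0],-1,0],[[0,0,0],-1,0],[[0,0,0],-1,0],[[0,0,0],0,0]]' 60;  python3 - <<'E'
from h import *
s=env.observe();p,d=env.get_image("wrist");print(s["q"][5],s["position"],s["wrist_torque"])
m=env.camera_model("wrist")
Rr=rect(p,m,*wristRt(s,m),*dialframe(.5799,-.1688,np.deg2rad(-2.45))[:2],n=600)
cv2.imwrite("pics/r11.png",Rr[:,:,::-1])
E
```

```text
time_s: 25.12
position: [0.5486, -0.1695, 0.0616]
tool_rot: [[0.938, 0.001, -0.347], [0.347, -0.001, 0.938], [0.001, -1.0, -0.002]]
ft_force: [0.5, 0.3, -0.4]
grip_width: 0.0855
time_s: 26.03
position: [0.5483, -0.1658, 0.0599]
tool_rot: [[0.975, -0.0, 0.22], [-0.22, 0.006, 0.975], [-0.002, -1.0, 0.006]]
ft_force: [5.4, 12.3, -5.5]
grip_width: 0.0648
-106.23647615302589 [ 0.5482752  -0.16581898  0.05990502] [ 2.94916865 -1.07581271  0.37846417]
```

View pics/r11.png

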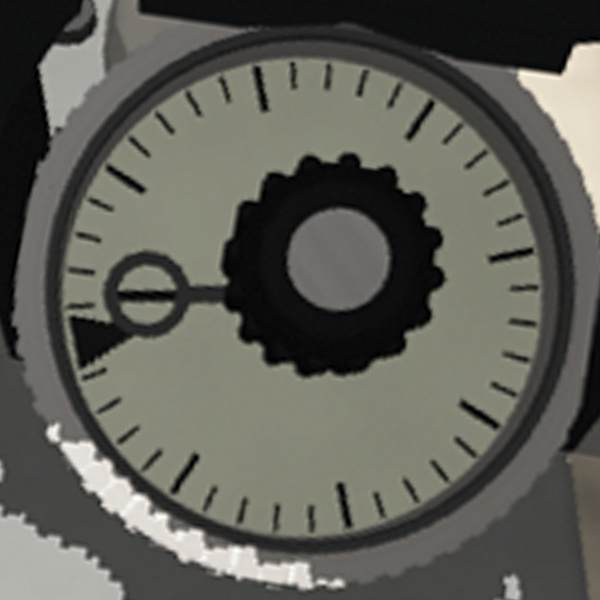

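```bash
python3 -m pendant '[[[0,0,0],-1,0],[[0,0,0],-1,0],[[0,0,0],-0.3,0],[[0,0,0],0,0],[[0,0,0],0,0]]';  python3 - <<'E'
from h import *
s=env.observe();p,d=env.get_image("wrist");print(s["q"][5],s["position"],s["wrist_torque"])
m=env.camera_model("wrist")
Rr=rect(p,m,*wristRt(s,m),*dialframe(.5799,-.1688,np.deg2rad(-2.45))[:2],n=600)
cv2.imwrite("pics/r12.png",Rr[:,:,::-1])
E
```

```text
time_s: 26.5
position: [0.5479, -0.1654, 0.0607]
tool_rot: [[0.914, -0.001, 0.405], [-0.405, 0.007, 0.914], [-0.004, -1.0, 0.006]]
ft_force: [-1.8, 11.9, 3.8]
grip_width: 0.0644
-95.06714989215439 [ 0.54789458 -0.1653838   0.06070561] [ 4.86287991 -1.16339482  1.31508777]
```

View pics/r12.png

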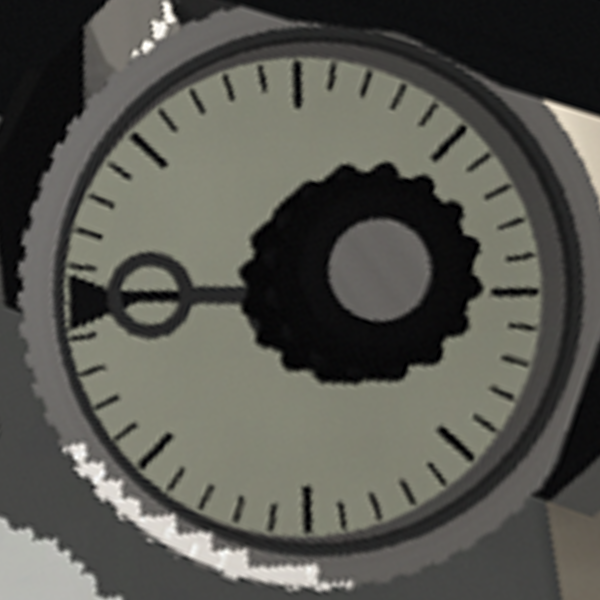

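```bash
python3 -m pendant '[[[0,0,0],0,1],[[0,0,0],0,1],[[0,0,0],0,1],[[0,0,0.8],0,1],[[0,0,0.9],1,1],[[0,0,0.9],1,1],[[0,0,0.9],1,1],[[0,0,0],1,1],[[0,0,0],0,1],[[0,0,0],0,1]]';  python3 - <<'E'
from h import *
s=env.observe();p,d=env.get_image("wrist");print(s["position"],s["ft_force"])
m=env.camera_model("wrist")
R,t=wristRt(s,m)
Rr=rect(p,m,R,t,*dialframe(.5799,-.1688,np.deg2rad(-2.45))[:2],n=600)
cv2.imwrite("pics/r13.png",Rr[:,:,::-1])
P=cloud(m,d,R,t);Rd,o,_=dialframe(.5799,-.1688,np.deg2rad(-2.45))
Q=(P-o)@Rd;k=(np.hypot(Q[...,0],Q[...,1])<.008)&(Q[...,2]>.028)&(Q[...,2]<.045);print("knob h",np.median(Q[k],0))
cv2.imwrite("pics/w13.png",p[:,:,::-1])
p,d=env.get_image("top");cv2.imwrite("pics/t13.png",p[:,:,::-1])
E
```

```text
time_s: 27.38
position: [0.548, -0.1691, 0.1654]
tool_rot: [[0.998, -0.0, 0.07], [-0.07, -0.0, 0.998], [-0.0, -1.0, -0.0]]
ft_force: [0.3, -0.2, 0.0]
grip_width: 0.0854
[ 0.54796494 -0.1690631   0.1653739 ] [ 0.2675947  -0.22819022  0.01465033]
knob h [ 2.45634037e-04 -6.11934884e-06  3.87491663e-02]
```

View pics/r13.png

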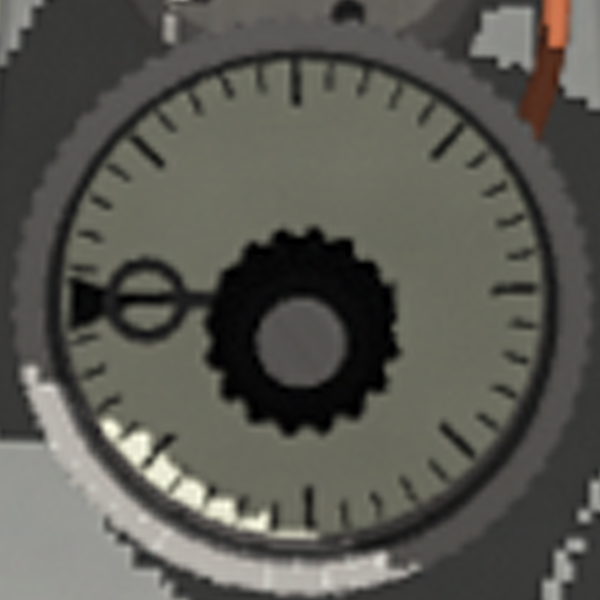

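View pics/w13.png

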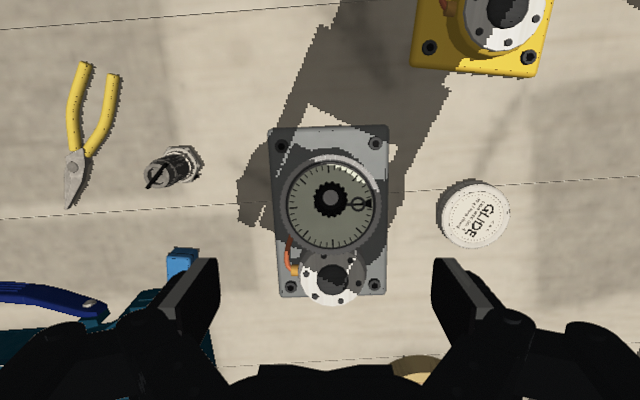

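View pics/t13.png

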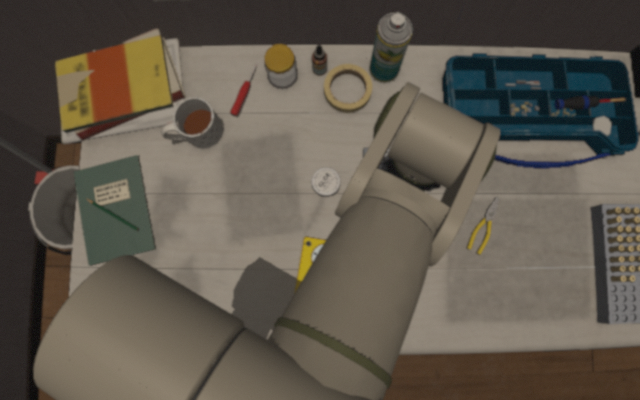

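```bash
python3 -c "
from rig import env
print(env.close_job())"
```

```text
the job is handed in; nothing more can be done
None
```

The gauge is reset, and I handed the job in at about 27.5 s of the 64 s allowed. No verdict came back.

**Peak hand:** I pressed the knob in and wound it anticlockwise in six strokes, about 228° in all. The last picture shows the eye centred on the thin pointer.

**Knob:** it has sprung back out. The depth camera puts its top at 38.7 mm above the face, against the 37 mm needed.

**Zero mark:** I turned the bezel about 62° clockwise in two strokes. By eye from the last picture, the wedge is about 1° off the pointer, roughly 0.5 mm against the 2.2 mm allowed.

**Surroundings:** the tin looks in place in the last top and wrist pictures. The die and the bit box look unmoved in the last wrist picture; the arm hid them in the top one. I compared these by eye and did not measure them again. The gripper is open, well clear of the gauge, and the wrist force reads about 0 N.

**Off plan:**
- Strokes 2 to 5 slipped and moved the hand less than commanded (about 32° to 50° for a 65° turn), so it took more strokes.
- On one stroke the wrist reading reached about 36 N, probably with the knob bottomed. I pressed less hard after that.

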